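# Spring check on the reel stand's tension arm

### The job

Check the spring of the reel stand's tension arm: with closed fingers press its roller down to a steady 14 N, never more than 18 N, and hold that for a second, so that its tail pushes the orange rider along the scale; then let the arm rise gently all the way back without letting it snap up. Only then read the rider: if its pointer stands in the green zone, throw the verdict lever fully over to its green side, otherwise fully over to its red side. Do not touch the rider yourself, and leave everything else where it is.

Things in the scene. Friction and masses are not known exactly. Their poses are not given: they have to be found in the camera images.
- reel_stand: white reel stand fixed to the counter: base plate 150 x 300, 24 high (y from -130 to 170), an upright with the tension arm's pivot, and a blue reel at its -x side. Origin on the counter straight below the pivot, z up. The pivot axis is parallel to x at 170 height; the arm reaches to -y. A channel 26 wide runs along y at x = 0, its floor 24 high.
- green_zone (a point): middle of the scale's green zone, on the flat ledge 32 high beside the channel (+x side). The green zone is 28 mm long along the stand's y, from y = 18 to 46 mm in the stand's frame (this point: x = 46, y = 32); the scale is red on both sides of it, from y = -30 to 125 mm. Black ticks every 10 mm.
- tension_arm (a joint): angle in rad of the sprung tension arm: 0 = at rest on its upper stop, grows as the roller is pressed down, hard stop at 0.85. Soft: about 17 N at the roller per rad (0.09 N/mm) above a preload that is unknown from case to case: 14 N may sink it anywhere from 0.05 to 0.75 rad. It springs back to 0, and snaps up if let go. Its steel tail below the pivot moves to +y and pushes the rider.
- roller_top (a point): top of the dark roller's surface, at mid-length, with the arm at rest (the point turns with the arm); about 235 above the counter at rest. The place to press. Roller 36 diameter, 70 long along the stand's x, its axis 190 from the pivot, on a line 0.25 rad above level at rest; it sinks about 0.19 m per rad.
- rider: loose orange rider block, 22 x 40 x 36 high, 60 g, standing in the channel, free to slide along the stand's y, with a thin orange pointer at its middle reaching out to +x over the scale. Origin at the middle of its underside, its y axis along the channel; its origin's y in the stand's frame is the reading. The arm's tail pushes it towards +y and leaves it where the arm sank furthest.
- verdict_base: grey block 70 x 50 x 25 high, fixed to the counter, of the verdict lever. Origin at the middle of its underside. A flat green patch lies at its +x end, a flat red patch at its -x end.
- verdict (a joint): angle in rad of the verdict lever: about 0.5 = upright as found, 1.0 = fully over to +x of its base (green side), 0.0 = fully over to -x (red side). Hinge along the base's y, 22 above the counter over the base's origin. Stays where it is left; about 1 N at the knob moves it.
- verdict_tip (a point): centre of the black ball knob (26 diameter) at the end of the lever, 80 from the lever's hinge; about 102 above the counter when upright, 92 when fully over. The lever's stem below the knob is 10 thick.
- amber_jar: bystander, to be left alone: closed amber glass jar, 48 across, 75 high. Origin at the centre of its underside.
- steel_bowl: bystander, to be left alone: shiny steel bowl, 110 across, 45 high. Origin at the centre of its underside.
- saline_bottle: bystander, to be left alone: clear plastic bottle, 60 across, 150 high. Origin at the centre of its underside.
- ampoule_carton: bystander, to be left alone: brown cardboard carton, 90 x 130 x 60 high. Origin at the centre of its underside.
- dosing_cup: bystander, to be left alone: small white plastic cup, 50 across, 40 high. Origin at the centre of its underside.
- spatula: bystander, to be left alone: blue-handled spatula lying flat, 180 long. Origin at the middle of its length, underneath.
- spray_can: bystander, to be left alone: blue spray can, 52 across, 140 high. Origin at the centre of its underside.

How it is judged:
By the outcome, as a careful person would: the job done as asked, in the order asked, and still so for the second after the job is handed in, with the robot touching nothing.
It also fails if it takes over 64 s, if anything falls off the work surface, if the arm or the gripper's body presses on something with over 40 N, if the wrist force passes 120 N, or if a joint passes its speed limit or range.

### The arm

A 6-joint arm with a two-finger parallel gripper is mounted at the origin on the work surface. World frame = base frame: x ahead of the robot, y to its left, z up, the work surface at z = 0. Lengths are in m, angles in degrees, forces in N, time in s.
With the tool pointing down it reaches from about 0.425 to 0.95 m from the base axis. Payload 3.5 kg.
Tool frame: the origin (TCP) lies midway between the tips of the shut fingers; the grasp point (between the pads) lies 19 mm behind it; z points along the fingers, y is the line along which they close (so a half turn about z gives the same grasp; the last joint's range is limited). The gripper opens to 85 mm and grips with 20 to 120 N. Pads are 22 mm wide; open, the fingers measure 114 mm over their backs; the gripper's body (76 mm by 85 mm) begins 54 mm behind the grasp point. The pads swing forward as they close: fully open they stand 13 mm farther back than shut.
Start: joints at [64.4, 16.404, 90.338, -0, 73.258, -8.594], TCP at [0.197, 0.645, 0.231] pointing down, gripper open.
Joint ranges: [-158.93, 158.93], [-51.34, 127.21], [12.03, 142.37], [-87.48, 267.48], [13.55, 161.25], [-162.69, 162.69]. Speed limits (degrees/s): [159.86, 159.86, 180, 180, 180, 180].

### API

Orientations are given as [roll, pitch, yaw] about the fixed x, y, z axes, in that order (R = Rz(yaw) Ry(pitch) Rx(roll)).
In Python, from workcell import observe, cams, ticket gives the robot as it stands.
- The arm moves only by the tool apply_moves, never from a script. Its argument "moves" is a list that holds one entry, the list of rows, each a list of 5 numbers: the closure, from -1 (fully open) to 1 (shut), so that 0 is half open, then the shift along the world's x, y, z normalised to -1 to 1, where 1 is 30 cm, then the turn about the world's z normalised to -1 to 1, where 1 is 45 degrees. A call has 1 to 12 rows; each row is the pose to reach, as a shift and turn from the pose commanded when the call began; what a row does not reach only later rows make up. A row lasts 1/10 s, in which the tool goes at most 50 mm and 8.59 degrees, less where a joint would pass 70% of its speed; a pose out of reach is approached as far as the arm can. A call with a number of a shift or a turn outside -1 to 1 is refused whole. A call with a gripper value outside its range is refused whole. The fingers move at their own pace and stop on an object; "force" is the grip in N (left out, the last holds). Time passes only in rows, so rows that repeat a pose let the fingers close. It gives the time, the measured TCP pose, the force, the opening and the grip force at its end, in the units of the state.
- observe(): the state, without advancing time (a new reading comes with each control period).
- cams.read_camera(name): name is "scene" or "side" or "wrist"; returns (picture, depth): 420x560x3 uint8, blue, green, red; 420x560 float32, m along the optical axis (not along the pixel's ray), 0 where there is no reading.
- cams.camera_model(name): a dict with "intrinsics" (3x3 intrinsics, pixels), "R" (3x3) and "t" (3): a world point X has camera coordinates R X + t; the wrist camera has in their place "mount" (4x4, takes a point from camera to tool coordinates, whose origin is the TCP and whose axes are the flange's). Camera axes: x right, y down, z forward; pixel columns grow to the right and rows downward; lengths in m; the calibration is good to about 2 mm. A picture is of the moment at which its call begins: read the wrist's pose just before it. camera_model takes no time and is no camera call.
- ticket.close_job(): hands the job in; it is judged then, once.
The state is a dict: "t": time; "joint_pos": joint angles; "joint_velocities": joint speeds; "effort": joint torques, N m; "tcp_pos": TCP position; "orientation": TCP orientation; "contact_force": force on the tool from outside, world axes, zero at the start; "moment": the same for the moment, N m; "grip_width": finger opening in m; "grip_force": force on a finger pad.
Only numpy, scipy, OpenCV 4.12 (cv2) and the standard library are available. Lean on these libraries where they do the work, as an engineer would, in place of code of your own. Each camera call takes 0.05 s, during which the arm holds its last target. There are 200 camera calls.

## Working session

There is one attempt and no reset: what is moved stays moved. The work goes in short steps, Python scripts to look and compute and a tool call to move; the robot and the scene stay as the last step left them, time stands still between calls to the robot, and variables do not carry over. Pictures are saved under pics/ and viewed, at most 10 in all, crops included, and the job is handed in when it is done.

Besides the shell and the picture viewer there is one more tool, called after "Request:" by a JSON object that holds its "api" and its "payload", one argument or row to a line. apply_moves: Moves the arm, as the interface text tells. Its arguments: {"type":"object","properties":{"moves":{"type":"array"},"force":{"type":"number"}},"required":["moves"]}

```bash
mkdir -p pics; cat > h.py <<'E'
import numpy as np, cv2
from workcell import observe, cams, ticket
def pts(name, d, m=None):
    m=m or cams.camera_model(name); K=np.array(m["intrinsics"]);h,w=d.shape
    u,v=np.meshgrid(np.arange(w),np.arange(h))
    P=np.stack([(u-K[0,2])/K[0,0]*d,(v-K[1,2])/K[1,1]*d,d],-1)
    return (P-np.array(m["t"]).ravel())@np.array(m["R"])   # R^T (P-t)
E
python3 - <<'E'
from h import *
for n in("scene","side"):
    p,d=cams.read_camera(n);cv2.imwrite(f"pics/{n}0.png",p);np.savez(f"{n}0.npz",p=p,d=d,X=pts(n,d))
    m=cams.camera_model(n);print(n,-np.array(m["R"]).T@np.array(m["t"]).ravel())
print(observe())
E
```

```text
scene [1.18175395 0.79766439 1.01814209]
side [0.34290407 0.98444973 1.11617847]
{'t': 0.1, 'joint_pos': array([ 6.44022300e+01,  1.64500948e+01,  9.04124789e+01, -2.44645828e-04,
        7.32560231e+01, -8.59537294e+00]), 'joint_velocities': array([ 0.04332772, -0.15058491, -0.21228321, -0.03612238,  0.09523297,
       -0.0098284 ]), 'effort': array([ 9.02604097e-04, -4.07295513e+01, -2.93699402e+01, -1.38528180e-04,
        3.37692145e-03,  2.25082698e-05]), 'tcp_pos': array([0.19711364, 0.64498407, 0.23008368]), 'orientation': array([-1.79882700e+02, -1.74934470e-02,  1.62997656e+02]), 'contact_force': array([-0.1059323 , -0.57768225,  0.23833059]), 'moment': array([0.06304716, 0.01820371, 0.00059982]), 'grip_force': 0.0, 'grip_width': 0.08547407327101682}
```

View pics/scene0.png

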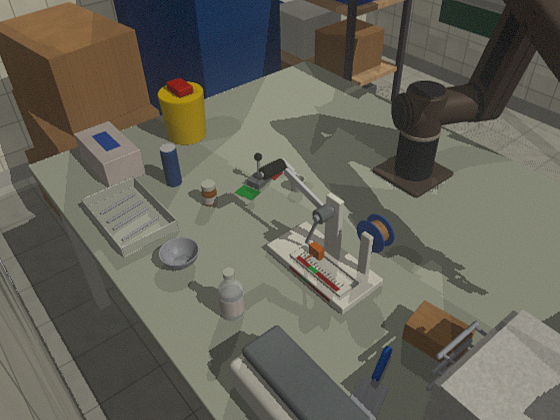

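View pics/side0.png

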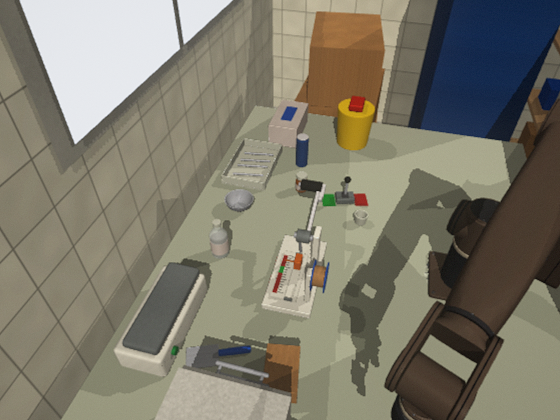

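The scene view shows the roller at about (273,168), the knob at (258,157), the rider at (316,250) and the green zone at (316,270). In the side view the roller is at (311,186) and the knob at (348,180).

```bash
python3 - <<'E'
from h import *
R=dict(scene=dict(knob=(245,148,268,165,'dark'),roller=(258,155,290,182,'dark'),rider=(303,238,328,262,'orange'),zone=(295,255,335,285,'green'),patchG=(232,184,262,202,'green'),patchR=(268,165,290,185,'red'),jar=(198,175,220,210,'any')),
 side=dict(knob=(341,174,356,186,'dark'),roller=(298,176,325,194,'dark'),rider=(288,250,308,272,'orange'),zone=(270,255,295,290,'green'),patchG=(318,190,338,210,'green'),patchR=(352,190,372,210,'red'),))
for n in R:
    z=np.load(n+"0.npz");hsv=cv2.cvtColor(z['p'],cv2.COLOR_BGR2HSV);H,S,V=[hsv[...,i].astype(int) for i in range(3)];X=z['X']
    M=dict(dark=V<60,orange=(H>4)&(H<16)&(S>150)&(V>80),green=(H>45)&(H<80)&(S>140),red=((H<4)|(H>174))&(S>140),any=V>=0)
    for k,(a,b,c,d,t) in R[n].items():
        m=np.zeros_like(V,bool);m[b:d,a:c]=True;m&=M[t]&(z['d']>0);q=X[m]
        if k in('roller',):q=q[q[:,2]>.15]
        if k=='jar':q=q[q[:,2]>.01]
        if k=='knob':q=q[(q[:,2]>.08)&(q[:,2]<.13)]
        if len(q):print(n,k,len(q),np.median(q,0).round(4),np.percentile(q,3,axis=0).round(3),np.percentile(q,97,axis=0).round(3))
    # stand base top/ledge points
    sel=(X[...,2]>.02)&(X[...,2]<.036)&(V>120)&(S<60);q=X[sel&(abs(X[...,0]-.35)<2)]
    m=np.zeros_like(V,bool);a=(262,225,385,310) if n=='scene' else (258,232,330,318);m[a[1]:a[3],a[0]:a[2]]=1
    q=X[sel&m][:,:2].astype(np.float32);r=cv2.minAreaRect(q);print(n,'base',len(q),r)
    # roller axis
    a=R[n]['roller'];m[:]=0;m[a[1]:a[3],a[0]:a[2]]=1;q=X[m&(V<60)&(X[...,2]>.15)];c=q.mean(0);u,s,vt=np.linalg.svd(q-c);print('axis',vt[0])
E
python3 - <<'E'
import cv2
p=cv2.imread('pics/scene0.png')[140:310,225:395];q=cv2.imread('pics/side0.png')[165:320,255:385]
import numpy as np
cv2.imwrite('pics/c0.png',np.hstack([cv2.resize(p,(400,400),interpolation=2),cv2.resize(q,(400,400),interpolation=2)]))
E
```

```text
scene knob 39 [ 0.4242 -0.2855  0.1063] [ 0.416 -0.295  0.093] [ 0.432 -0.277  0.114]
scene roller 281 [ 0.5261 -0.0703  0.227 ] [ 0.491 -0.087  0.209] [ 0.555 -0.064  0.236]
scene rider 138 [0.5212 0.1046 0.0579] [0.509 0.081 0.03 ] [0.555 0.117 0.063]
scene zone 32 [0.5651 0.1334 0.0319] [0.558 0.122 0.009] [0.594 0.144 0.035]
scene patchG 172 [ 0.4843 -0.271   0.0013] [ 0.46  -0.303 -0.003] [ 0.508 -0.24   0.006]
scene patchR 24 [ 0.3578 -0.2774  0.003 ] [ 0.335 -0.287 -0.001] [ 0.377 -0.272  0.006]
scene jar 351 [ 0.6062 -0.296   0.0502] [ 0.583 -0.325  0.013] [ 0.623 -0.286  0.077]
scene base 2904 ((0.5180091857910156, 0.12233829498291016), (0.15309420228004456, 0.3022487461566925), 0.6978804469108582)
axis [0.50953409 0.63561913 0.57996839]
side knob 27 [ 0.4202 -0.2835  0.1068] [ 0.412 -0.289  0.094] [ 0.429 -0.278  0.115]
side roller 195 [ 0.5215 -0.0705  0.2273] [ 0.489 -0.084  0.208] [ 0.551 -0.064  0.236]
side rider 109 [0.5168 0.1102 0.0575] [0.506 0.081 0.027] [0.536 0.118 0.063]
side zone 20 [0.5637 0.1335 0.0318] [0.559 0.123 0.029] [0.569 0.146 0.034]
side patchG 118 [ 0.4806 -0.2655  0.0013] [ 0.457 -0.297 -0.004] [ 0.5   -0.238  0.006]
side patchR 120 [ 0.3605 -0.3055  0.0013] [ 0.337 -0.339 -0.004] [ 0.381 -0.277  0.007]
side base 2228 ((0.5166661143302917, 0.12307219207286835), (0.150065615773201, 0.30257344245910645), 0.8521307706832886)
axis [-0.99885492 -0.02317481  0.04185415]
```

View pics/c0.png

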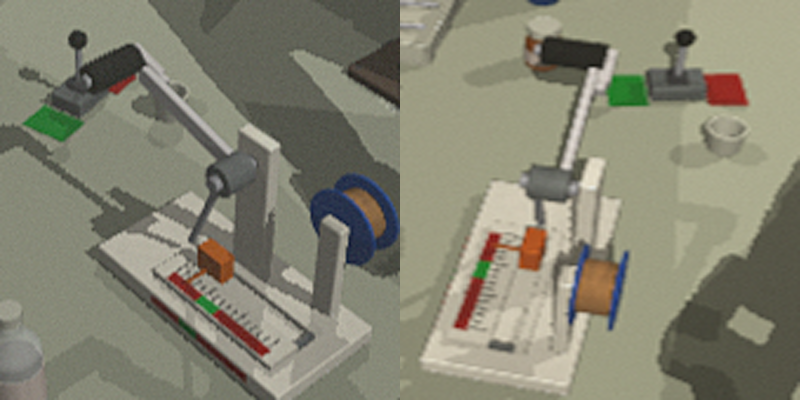

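Request:
{"api": "apply_moves", "payload": {
  "moves": [
    [[1, 0.1, -0.1, 0.15, 0], [1, 0.2, -0.22, 0.3, 0], [1, 0.3, -0.36, 0.42, 0], [1, 0.4, -0.5, 0.5, 0], [1, 0.5, -0.64, 0.5, 0], [1, 0.58, -0.78, 0.5, 0], [1, 0.65, -0.9, 0.5, 0], [1, 0.7, -1, 0.5, 0], [1, 0.7, -1, 0.5, 0]]
  ]
}}

```text
t: 1.0
tcp_pos: [0.409, 0.3421, 0.3812]
orientation: [-179.9, 0.0, 162.8]
contact_force: [-0.1, -0.9, 0.2]
grip_width: 0.0004
grip_force: 0.0
```

Request:
{"api": "apply_moves", "payload": {
  "moves": [
    [[1, 0.05, -0.15, 0, 0.1], [1, 0.1, -0.3, 0, 0.2], [1, 0.15, -0.45, 0, 0.3], [1, 0.2, -0.6, 0, 0.38], [1, 0.26, -0.75, 0, 0.38], [1, 0.32, -0.88, 0, 0.38], [1, 0.38, -1, 0, 0.38], [1, 0.38, -1, 0, 0.38]]
  ]
}}

```text
t: 1.8
tcp_pos: [0.5224, 0.0416, 0.38]
orientation: [-179.9, -0.1, 179.8]
contact_force: [0.6, 0.7, -0.3]
grip_width: -0.0001
grip_force: 0.0
```

Request:
{"api": "apply_moves", "payload": {
  "moves": [
    [[1, 0, -0.15, 0, 0], [1, 0, -0.3, 0, 0], [1, 0, -0.43, 0, 0], [1, 0, -0.43, -0.1, 0], [1, 0, -0.43, -0.2, 0], [1, 0, -0.43, -0.3, 0], [1, 0, -0.43, -0.37, 0], [1, 0, -0.43, -0.4, 0], [1, 0, -0.43, -0.4, 0], [1, 0, -0.43, -0.4, 0], [1, 0, -0.43, -0.4, 0]]
  ]
}}

```text
t: 2.9
tcp_pos: [0.5222, -0.0836, 0.2632]
orientation: [-179.9, 0.2, -179.9]
contact_force: [0.4, -0.5, 0.1]
grip_width: 0.0004
grip_force: 0.0
```

```bash
python3 - <<'E'
from h import *
for n in("scene","side"):
    p,d=cams.read_camera(n);np.savez(f"{n}1.npz",p=p,d=d)
    a=(205,90,345,195) if n=='scene' else (240,110,380,215)
    cv2.imwrite(f"pics/{n}1.png",cv2.resize(p[a[1]:a[3],a[0]:a[2]],None,fx=4,fy=4))
cv2.imwrite("pics/a1.png",cv2.resize(np.hstack([cv2.imread("pics/scene1.png"),cv2.imread("pics/side1.png")]),(800,300)))
o=observe();print(o['tcp_pos'],o['orientation'],o['contact_force'],o['t'])
E
```

```text
[ 0.5220642  -0.0836274   0.26290444] [-1.79946882e+02  1.47162375e-01 -1.79893179e+02] [-0.12314561 -0.96472484  0.61953004] 3.0
```

View pics/a1.png

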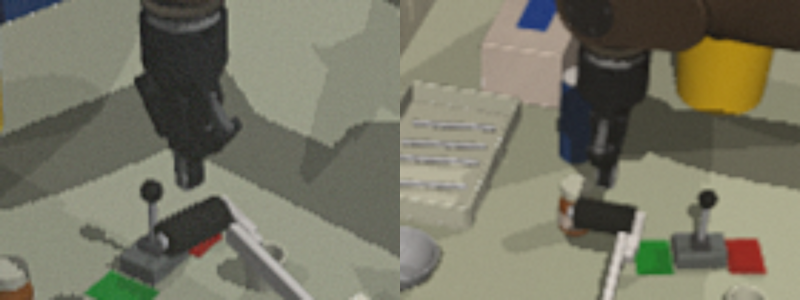

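The shut fingers stand centred above the roller (scene crop about (190,185), roller (200,220)).

Request:
{"api": "apply_moves", "payload": {
  "moves": [
    [[1, 0, 0, -0.02, 0], [1, 0, 0, -0.04, 0], [1, 0, 0, -0.055, 0], [1, 0, 0, -0.065, 0], [1, 0, 0, -0.072, 0], [1, 0, 0, -0.077, 0], [1, 0, 0, -0.08, 0], [1, 0, 0, -0.08, 0]]
  ]
}}

```text
t: 3.8
tcp_pos: [0.5214, -0.0835, 0.2373]
orientation: [-180.0, -0.0, -179.9]
contact_force: [0.6, 0.4, -1.0]
grip_width: -0.0001
grip_force: 0.0
```

Request:
{"api": "apply_moves", "payload": {
  "moves": [
    [[1, 0, 0, -0.003, 0], [1, 0, 0, -0.006, 0], [1, 0, 0, -0.009, 0], [1, 0, 0, -0.012, 0], [1, 0, 0, -0.015, 0], [1, 0, 0, -0.015, 0]]
  ]
}}

```text
t: 4.4
tcp_pos: [0.5215, -0.0836, 0.2349]
orientation: [-180.0, 0.0, -179.9]
contact_force: [-3.1, 0.6, 7.9]
grip_width: -0.0001
grip_force: 3.9
```

Request:
{"api": "apply_moves", "payload": {
  "moves": [
    [[1, 0, 0, -0.002, 0], [1, 0, 0, -0.003, 0], [1, 0, 0, -0.003, 0]]
  ]
}}

```text
t: 4.7
tcp_pos: [0.5215, -0.0838, 0.2342]
orientation: [-179.9, 0.0, -179.9]
contact_force: [-3.9, 0.9, 7.0]
grip_width: 0.0
grip_force: 4.0
```

```bash
python3 - <<'E'
from h import *
for i in range(3):
    cams.read_camera("side");o=observe();print(o['t'],o['tcp_pos'].round(4),o['contact_force'].round(2),np.round(o['moment'],2))
E
```

```text
4.75 [ 0.5215 -0.0838  0.2342] [-4.19  0.94  8.13] [ 0.04  0.67 -0.01]
4.8 [ 0.5215 -0.0838  0.2343] [-4.28 -0.11  8.19] [ 0.06  0.62 -0.07]
4.85 [ 0.5215 -0.0838  0.2342] [-3.33 -0.09  8.03] [0.07 0.65 0.02]
```

Request:
{"api": "apply_moves", "payload": {
  "moves": [
    [[1, -0.001, -0.003, -0.01, 0], [1, -0.002, -0.005, -0.02, 0], [1, -0.003, -0.007, -0.03, 0], [1, -0.003, -0.009, -0.04, 0], [1, -0.003, -0.011, -0.05, 0], [1, -0.003, -0.012, -0.06, 0], [1, -0.003, -0.013, -0.07, 0], [1, -0.003, -0.014, -0.08, 0], [1, -0.003, -0.015, -0.09, 0], [1, -0.003, -0.016, -0.1, 0], [1, -0.003, -0.016, -0.1, 0]]
  ]
}}

```text
t: 5.95
tcp_pos: [0.5217, -0.0912, 0.2057]
orientation: [-179.6, 0.2, -179.9]
contact_force: [-4.2, -4.8, 11.8]
grip_width: 0.0003
grip_force: 5.8
```

```bash
python3 - <<'E'
from h import *
for i in range(3):
    cams.read_camera("side");o=observe();print(o['t'],o['tcp_pos'].round(4),o['contact_force'].round(2),np.round(o['moment'],2))
E
```

```text
6.0 [ 0.5217 -0.0912  0.2058] [-4.09 -4.41 10.59] [-0.89  0.78  0.  ]
6.05 [ 0.5217 -0.0912  0.2059] [-5.   -5.5  11.22] [-0.88  0.74  0.02]
6.1 [ 0.5217 -0.0911  0.2059] [-4.76 -4.97 11.63] [-0.92  0.76  0.  ]
```

Request:
{"api": "apply_moves", "payload": {
  "moves": [
    [[1, -0.003, -0.003, 0, 0], [1, -0.006, -0.006, 0, 0], [1, -0.006, -0.006, 0, 0]]
  ]
}}

```text
t: 6.4
tcp_pos: [0.5216, -0.0913, 0.2063]
orientation: [-179.8, 0.5, -179.9]
contact_force: [0.2, -0.0, 10.8]
grip_width: 0.0001
grip_force: 5.2
```

```bash
cat > r.py <<'E'
from h import *
for i in range(3):
    cams.read_camera("side");o=observe();print(o['t'],o['tcp_pos'].round(4),o['contact_force'].round(2),np.round(o['moment'],2))
E
python3 r.py
```

```text
6.45 [ 0.5215 -0.0913  0.2063] [ 0.05 -0.58 10.69] [-0.02 -0.1  -0.04]
6.5 [ 0.5215 -0.0913  0.2063] [ 1.06 -0.83 10.14] [-0.03 -0.08 -0.02]
6.55 [ 0.5215 -0.0913  0.2063] [-0.05 -1.1  10.29] [-0.08 -0.08 -0.  ]
```

Lateral forces are gone. I'll follow the arc further down.

Request:
{"api": "apply_moves", "payload": {
  "moves": [
    [[1, 0, -0.001, -0.01, 0], [1, 0, -0.002, -0.02, 0], [1, 0, -0.003, -0.03, 0], [1, -0.001, -0.004, -0.04, 0], [1, -0.001, -0.005, -0.05, 0], [1, -0.001, -0.006, -0.06, 0], [1, -0.002, -0.007, -0.07, 0], [1, -0.002, -0.008, -0.08, 0], [1, -0.002, -0.009, -0.09, 0], [1, -0.002, -0.01, -0.1, 0], [1, -0.002, -0.01, -0.1, 0]]
  ]
}}

```text
t: 7.65
tcp_pos: [0.5216, -0.0946, 0.1768]
orientation: [-179.8, 0.6, -179.9]
contact_force: [0.3, -0.3, 12.9]
grip_width: -0.0003
grip_force: 6.5
```

```bash
python3 r.py
```

```text
7.7 [ 0.5216 -0.0946  0.177 ] [-0.61 -0.48 13.26] [ 0.05 -0.04 -0.02]
7.75 [ 0.5216 -0.0946  0.177 ] [-0.04 -0.13 12.6 ] [-0.05 -0.02 -0.03]
7.8 [ 0.5216 -0.0946  0.1771] [ 0.44 -0.51 13.16] [-0.   -0.06 -0.  ]
```

Request:
{"api": "apply_moves", "payload": {
  "moves": [
    [[1, 0, 0, -0.007, 0], [1, 0, 0, -0.014, 0], [1, 0, 0, -0.021, 0], [1, 0, 0, -0.028, 0], [1, 0, 0, -0.034, 0], [1, 0, 0, -0.034, 0]]
  ]
}}

```text
t: 8.4
tcp_pos: [0.5216, -0.0947, 0.1669]
orientation: [-179.8, 0.6, -179.9]
contact_force: [-0.6, -0.9, 14.8]
grip_width: -0.0
grip_force: 7.0
```

```bash
python3 - <<'E'
from h import *
F=[]
for i in range(8): cams.read_camera("side");o=observe();F.append(o['contact_force'])
print(o['t'],o['tcp_pos'],np.mean(F,0),np.std(F,0),o['grip_force'])
E
```

```text
8.8 [ 0.52162635 -0.09472977  0.16705974] [-0.60219227 -0.51041619 14.21775481] [0.26356391 0.32998739 0.42633566] 6.974741220474243
```

Request:
{"api": "apply_moves", "payload": {
  "moves": [
    [[1, 0, 0, 0, 0], [1, 0, 0, 0, 0], [1, 0, 0, 0, 0], [1, 0, 0, 0, 0], [1, 0, 0, 0, 0], [1, 0, 0, 0, 0], [1, 0, 0, 0, 0], [1, 0, 0, 0, 0], [1, 0, 0, 0, 0], [1, 0, 0, 0, 0], [1, 0, 0, 0, 0], [1, 0, 0, 0, 0]]
  ]
}}

```text
t: 10.0
tcp_pos: [0.5216, -0.0947, 0.1671]
orientation: [-179.8, 0.6, -179.9]
contact_force: [-0.4, -0.3, 13.6]
grip_width: 0.0004
grip_force: 7.0
```

Request:
{"api": "apply_moves", "payload": {
  "moves": [
    [[1, 0, 0, 0.008, 0], [1, 0, 0, 0.016, 0], [1, 0, 0, 0.024, 0], [1, 0, 0.001, 0.032, 0], [1, 0, 0.001, 0.04, 0], [1, 0, 0.002, 0.048, 0], [1, 0, 0.003, 0.056, 0], [1, 0, 0.004, 0.064, 0], [1, 0.001, 0.005, 0.072, 0], [1, 0.001, 0.006, 0.08, 0], [1, 0.001, 0.007, 0.088, 0], [1, 0.001, 0.008, 0.096, 0]]
  ]
}}

```text
t: 11.2
tcp_pos: [0.5216, -0.0929, 0.1956]
orientation: [-179.7, 0.5, -179.9]
contact_force: [0.3, -4.3, 12.9]
grip_width: 0.0001
grip_force: 5.8
```

Request:
{"api": "apply_moves", "payload": {
  "moves": [
    [[1, 0, 0.001, 0.008, 0], [1, 0, 0.001, 0.016, 0], [1, 0, 0.002, 0.024, 0], [1, 0.001, 0.003, 0.032, 0], [1, 0.001, 0.004, 0.04, 0], [1, 0.001, 0.006, 0.048, 0], [1, 0.002, 0.007, 0.056, 0], [1, 0.002, 0.008, 0.064, 0], [1, 0.002, 0.009, 0.07, 0], [1, 0.002, 0.01, 0.076, 0], [1, 0.003, 0.012, 0.082, 0], [1, 0.003, 0.012, 0.082, 0]]
  ]
}}

```text
t: 12.4
tcp_pos: [0.5215, -0.0883, 0.2193]
orientation: [-179.8, 0.4, -179.9]
contact_force: [-0.6, -1.0, 9.9]
grip_width: -0.0
grip_force: 4.9
```

```bash
python3 r.py
```

```text
12.45 [ 0.5215 -0.0883  0.2192] [-0.52 -0.86  9.7 ] [-0.12  0.07  0.03]
12.5 [ 0.5215 -0.0883  0.2192] [ 0.02 -1.35 10.49] [-0.15  0.07 -0.02]
12.55 [ 0.5215 -0.0883  0.2192] [ 0.34 -0.25 10.45] [-0.16  0.08  0.03]
```

Request:
{"api": "apply_moves", "payload": {
  "moves": [
    [[1, 0, 0.002, 0.006, 0], [1, 0.001, 0.004, 0.012, 0], [1, 0.001, 0.006, 0.018, 0], [1, 0.002, 0.008, 0.024, 0], [1, 0.002, 0.01, 0.03, 0], [1, 0.003, 0.011, 0.036, 0], [1, 0.003, 0.012, 0.04, 0], [1, 0.004, 0.013, 0.044, 0], [1, 0.004, 0.014, 0.048, 0], [1, 0.005, 0.015, 0.052, 0], [1, 0.005, 0.015, 0.055, 0], [1, 0.005, 0.015, 0.055, 0]]
  ]
}}

```text
t: 13.75
tcp_pos: [0.5215, -0.0836, 0.2347]
orientation: [-179.8, 0.1, -179.9]
contact_force: [-2.9, -0.6, 8.6]
grip_width: 0.0001
grip_force: 4.4
```

```bash
python3 r.py
```

```text
13.8 [ 0.5215 -0.0836  0.2346] [-2.47 -0.7   9.27] [-0.19  0.54  0.03]
13.85 [ 0.5215 -0.0836  0.2346] [-2.7  -0.64  8.19] [-0.25  0.51 -0.02]
13.9 [ 0.5215 -0.0836  0.2346] [-3.39 -0.87  8.84] [-0.19  0.54 -0.02]
```

Request:
{"api": "apply_moves", "payload": {
  "moves": [
    [[1, 0, 0, 0.003, 0], [1, 0, 0, 0.006, 0], [1, 0, 0, 0.009, 0], [1, 0, 0, 0.012, 0], [1, 0, 0, 0.015, 0], [1, 0, 0, 0.018, 0], [1, 0, 0, 0.022, 0], [1, 0, 0, 0.026, 0], [1, 0, 0, 0.03, 0], [1, 0, 0, 0.04, 0], [1, 0, 0, 0.06, 0], [1, 0, 0, 0.1, 0]]
  ]
}}

```text
t: 15.1
tcp_pos: [0.5203, -0.0825, 0.2614]
orientation: [180.0, -0.1, -179.9]
contact_force: [0.1, -0.3, 0.3]
grip_width: 0.0001
grip_force: 0.0
```

```bash
python3 - <<'E'
from h import *
o=observe();print(o['t'],o['tcp_pos'],o['contact_force'])
out=[]
for n,a in(("scene",(285,230,365,305)),("side",(262,235,322,310))):
    p,d=cams.read_camera(n);X=pts(n,d);np.savez(f"{n}2.npz",p=p,d=d,X=X)
    out.append(cv2.resize(p[a[1]:a[3],a[0]:a[2]],(400,400 if n=='scene' else 400),interpolation=cv2.INTER_CUBIC))
    hsv=cv2.cvtColor(p,cv2.COLOR_BGR2HSV);H,S,V=[hsv[...,i].astype(int) for i in range(3)]
    B=np.zeros_like(V,bool);B[a[1]:a[3],a[0]:a[2]]=1
    m=B&(H>4)&(H<16)&(S>150)&(V>80)&(d>0);q=X[m];top=q[(q[:,2]>.054)];print(n,'rider top',len(top),np.median(top,0),np.ptp(top,0),(top.max(0)+top.min(0))/2)
    k=q[(q[:,0]>top[:,0].max()+.004)|(q[:,2]<.05)&(q[:,0]>.54)];print('pointer',len(k),k.mean(0) if len(k) else '')
    g=B&(H>45)&(H<80)&(S>140)&(d>0)&(X[...,2]>.026);q=X[g];print('zone',len(q),q.mean(0),q.min(0),q.max(0))
cv2.imwrite("pics/r2.png",np.hstack(out))
E
```

```text
15.1 [ 0.52030403 -0.08245724  0.26143454] [ 0.05057326 -0.33473576  0.25497077]
scene rider top 87 [0.51933903 0.1305225  0.06016882] [0.02175311 0.04203764 0.01251126] [0.51814514 0.12838514 0.06064239]
pointer 15 [0.55482132 0.14018741 0.03768838]
zone 25 [0.56421517 0.13426796 0.03256397] [0.55678445 0.12397734 0.02923606] [0.56905984 0.14763917 0.03600981]
side rider top 72 [0.51613961 0.1318056  0.05907524] [0.08282951 0.12110147 0.11264277] [0.48550743 0.16757775 0.1104054 ]
pointer 11 [0.54843493 0.12936035 0.03697774]
zone 18 [0.56363612 0.13630591 0.03312952] [0.55895456 0.12257106 0.03038482] [0.5684379  0.14784469 0.03635487]
```

View pics/r2.png

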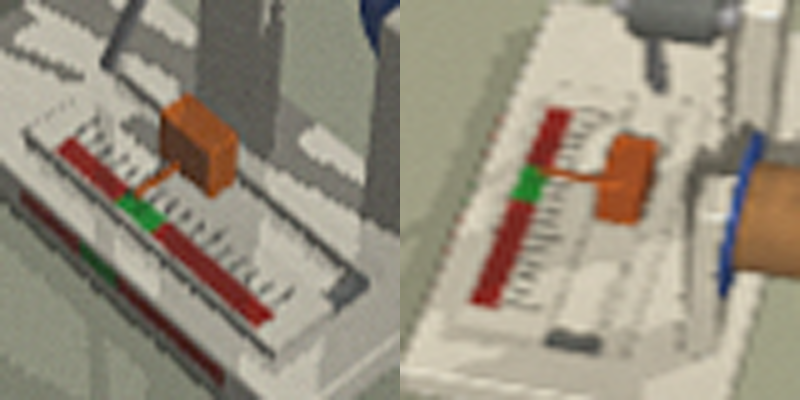

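The pointer (scene crop (140,190), side crop (545,175)) is near the low-y edge of the green zone, which is too close to call. I'll look from directly above with the wrist camera.

```bash
python3 - <<'E'
from h import *
m=cams.camera_model("wrist");print(np.array(m["mount"]).round(3),np.array(m["intrinsics"]).round(1))
E
```

```text
[[-0.    -0.964 -0.265  0.067]
 [ 1.    -0.     0.    -0.002]
 [-0.    -0.265  0.964 -0.143]
 [ 0.     0.     0.     1.   ]] [[344.9   0.  277.1]
 [  0.  344.9 208.4]
 [  0.    0.    1. ]]
```

Request:
{"api": "apply_moves", "payload": {
  "moves": [
    [[1, 0.06, 0, 0.15, 0], [1, 0.15, 0.12, 0.15, 0], [1, 0.22, 0.27, 0.15, 0], [1, 0.22, 0.42, 0.15, 0], [1, 0.22, 0.57, 0.15, 0], [1, 0.22, 0.68, 0.1, 0], [1, 0.22, 0.73, 0.03, 0], [1, 0.22, 0.73, -0.05, 0], [1, 0.22, 0.73, -0.05, 0], [1, 0.22, 0.73, -0.05, 0], [1, 0.22, 0.73, -0.05, 0]]
  ]
}}

```text
t: 16.3
tcp_pos: [0.5877, 0.136, 0.2486]
orientation: [180.0, 0.2, -179.9]
contact_force: [0.3, 0.5, 1.2]
grip_width: -0.0002
grip_force: 0.0
```

```bash
python3 - <<'E'
from h import *
from scipy.spatial.transform import Rotation as Ro
o=observe();p,d=cams.read_camera("wrist");print(o['tcp_pos'])
M=np.array(cams.camera_model("wrist")["mount"]);T=np.eye(4);T[:3,:3]=Ro.from_euler('xyz',o['orientation'],degrees=True).as_matrix();T[:3,3]=o['tcp_pos']
W=T@M;R=W[:3,:3].T;t=-R@W[:3,3];K=cams.camera_model("wrist")["intrinsics"]
np.savez("w.npz",p=p,d=d,R=R,t=t)
X=pts("wrist",d,dict(intrinsics=K,R=R,t=t));np.save("wX.npy",X)
cv2.imwrite("pics/w.png",cv2.resize(p,(800,600)))
hsv=cv2.cvtColor(p,cv2.COLOR_BGR2HSV);H,S,V=[hsv[...,i].astype(int) for i in range(3)]
for k,m in dict(org=(H>4)&(H<16)&(S>150)&(V>80),grn=(H>45)&(H<80)&(S>140)).items():
    m=m&(d>0)&(X[...,2]>.025)&(X[...,2]<.075);v,u=np.nonzero(m);q=X[m]
    print(k,len(q),u.min(),u.max(),v.min(),v.max(),np.median(q,0),q.min(0),q.max(0))
E
```

```text
[0.58772453 0.13597473 0.24858737]
org 1048 248 559 29 161 [0.51667066 0.12852513 0.05996083] [0.44347965 0.10694239 0.02508112] [0.56824558 0.40869547 0.06282048]
grn 273 262 288 150 161 [0.56313018 0.13301847 0.03274813] [0.55681074 0.11852403 0.03070369] [0.56847413 0.14548222 0.03483856]
```

View pics/w.png

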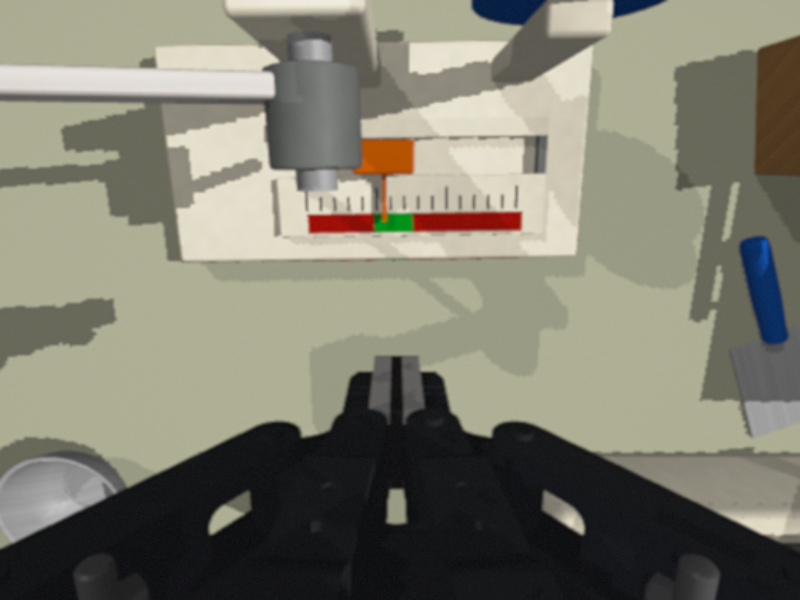

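Seen from above, the pointer (384,215) lies inside the green patch (373–414), a reading of about 25 mm. The verdict is green, so I'll push the lever to +x from its -x side.

Request:
{"api": "apply_moves", "payload": {
  "moves": [
    [[1, 0, 0, 0.15, 0], [1, 0, -0.12, 0.18, 0], [1, -0.02, -0.27, 0.18, 0], [1, -0.05, -0.42, 0.18, 0], [1, -0.1, -0.57, 0.18, 0], [1, -0.15, -0.71, 0.18, 0.1], [1, -0.22, -0.85, 0.18, 0.2], [1, -0.3, -0.98, 0.18, 0.3], [1, -0.35, -1, 0.18, 0.38], [1, -0.35, -1, 0.18, 0.38]]
  ]
}}

```text
t: 17.35
tcp_pos: [0.4808, -0.1656, 0.3024]
orientation: [-179.9, 0.1, -163.0]
contact_force: [0.4, 0.6, -0.8]
grip_width: 0.0001
grip_force: 0.0
```

Request:
{"api": "apply_moves", "payload": {
  "moves": [
    [[1, -0.1, -0.12, 0, 0], [1, -0.2, -0.24, 0, 0], [1, -0.3, -0.36, 0, 0], [1, -0.36, -0.455, 0, 0], [1, -0.36, -0.455, -0.1, 0], [1, -0.36, -0.455, -0.2, 0], [1, -0.36, -0.455, -0.3, 0], [1, -0.36, -0.455, -0.36, 0], [1, -0.36, -0.455, -0.36, 0], [1, -0.36, -0.455, -0.36, 0]]
  ]
}}

```text
t: 18.35
tcp_pos: [0.3747, -0.3003, 0.1937]
orientation: [-179.9, 0.0, -162.8]
contact_force: [0.2, -0.0, -0.6]
grip_width: -0.0002
grip_force: 0.0
```

```bash
python3 - <<'E'
from h import *
from scipy.spatial.transform import Rotation as Ro
o=observe();p,d=cams.read_camera("wrist");print(o['t'],o['tcp_pos'],o['orientation'])
M=np.array(cams.camera_model("wrist")["mount"]);T=np.eye(4);T[:3,:3]=Ro.from_euler('xyz',o['orientation'],degrees=True).as_matrix();T[:3,3]=o['tcp_pos']
W=T@M;R=W[:3,:3].T;t=-R@W[:3,3];K=cams.camera_model("wrist")["intrinsics"];X=pts("wrist",d,dict(intrinsics=K,R=R,t=t))
s,ds=cams.read_camera("side")
cv2.imwrite("pics/k.png",np.hstack([cv2.resize(p,(400,300)),cv2.resize(s[120:225,280:420],(400,300))]))
hsv=cv2.cvtColor(p,cv2.COLOR_BGR2HSV);H,S,V=[hsv[...,i].astype(int) for i in range(3)]
near=(np.hypot(X[...,0]-.42,X[...,1]+.287)<.09)&(d>0)
for k,m in dict(knob=(V<70)&(X[...,2]>.08)&(X[...,2]<.125),grn=(H>45)&(H<80)&(S>120),red=((H<5)|(H>172))&(S>120),base=(abs(X[...,2]-.025)<.004)).items():
    q=X[m&near]
    if len(q):print(k,len(q),np.median(q,0),q.min(0),q.max(0))
E
```

```text
18.35 [ 0.37465541 -0.30032058  0.19374176] [-1.79927081e+02  4.23971813e-02 -1.62805133e+02]
knob 2 [ 0.41274383 -0.30396239  0.10150296] [ 0.41221629 -0.30424126  0.10054467] [ 0.41327136 -0.30368352  0.10246124]
grn 71 [ 0.47018391 -0.311738    0.00222761] [ 3.70819034e-01 -3.17107174e-01  1.31618218e-04] [ 0.48487532 -0.30845628  0.22095214]
red 3392 [ 0.36007165 -0.30965786  0.00173   ] [ 0.33013193 -0.3472094  -0.0010651 ] [ 0.3926772  -0.27123883  0.00458598]
base 1997 [ 0.40384246 -0.29949293  0.02510673] [ 0.38081001 -0.32497294  0.02119345] [ 0.45182817 -0.26162976  0.0289702 ]
```

View pics/k.png

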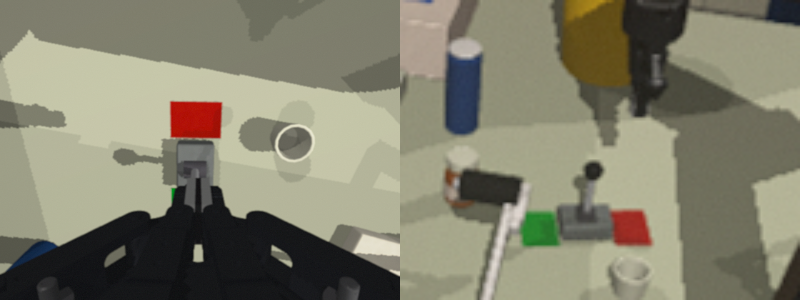

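Wrist picture: the base (195,165) and red patch (196,120) line up with the tool. In the side crop the fingers (640,100) stand on the red side of the knob (593,170). Next I'll descend, then push.

Request:
{"api": "apply_moves", "payload": {
  "moves": [
    [[1, 0, -0.01, -0.1, 0], [1, 0, -0.013, -0.2, 0], [1, 0, -0.013, -0.3, 0], [1, 0, -0.013, -0.36, 0], [1, 0, -0.013, -0.36, 0], [1, 0, -0.013, -0.36, 0]]
  ]
}}

```text
t: 19.05
tcp_pos: [0.3746, -0.3049, 0.0861]
orientation: [-179.9, 0.0, -162.8]
contact_force: [-0.3, 0.3, 0.3]
grip_width: -0.0001
grip_force: 0.0
```

Request:
{"api": "apply_moves", "payload": {
  "moves": [
    [[1, 0.02, 0.006, 0, 0], [1, 0.04, 0.012, 0, 0], [1, 0.06, 0.018, 0, 0], [1, 0.08, 0.024, 0, 0], [1, 0.1, 0.03, 0, 0], [1, 0.12, 0.036, 0, 0], [1, 0.14, 0.042, 0, 0], [1, 0.155, 0.047, 0, 0], [1, 0.165, 0.05, 0, 0], [1, 0.165, 0.05, 0, 0]]
  ]
}}

```text
t: 20.05
tcp_pos: [0.4236, -0.2887, 0.0844]
orientation: [180.0, 0.0, -162.8]
contact_force: [0.6, 0.7, -0.0]
grip_width: -0.0001
grip_force: 0.0
```

Request:
{"api": "apply_moves", "payload": {
  "moves": [
    [[1, 0.01, 0.003, 0, 0], [1, 0.02, 0.006, 0, 0], [1, 0.02, 0.006, 0, 0]]
  ]
}}

```text
t: 20.35
tcp_pos: [0.4295, -0.2871, 0.0846]
orientation: [180.0, 0.0, -162.8]
contact_force: [-0.4, -0.0, 0.3]
grip_width: 0.0002
grip_force: 0.1
```

```bash
python3 - <<'E'
from h import *
a,_=cams.read_camera("side");b,_=cams.read_camera("scene");o=observe();print(o['tcp_pos'],o['contact_force'])
cv2.imwrite("pics/l.png",np.hstack([cv2.resize(b[115:220,205:345],(400,300)),cv2.resize(a[120:225,280:420],(400,300))]))
E
```

```text
[ 0.42949845 -0.28728302  0.08476443] [-0.12973731 -0.12771885  0.02027033]
```

View pics/l.png

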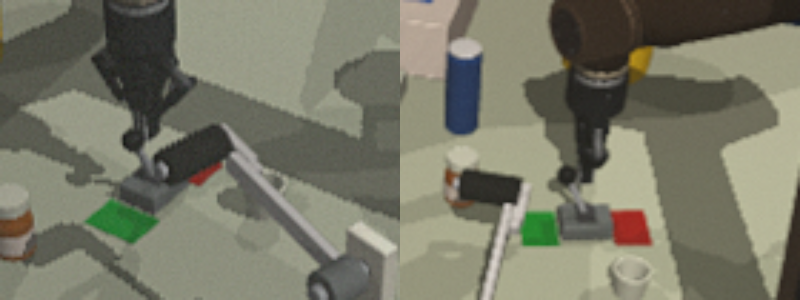

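The lever leans to green, with its knob at (132,140) in the scene crop and (567,174) in the side crop. I'll push on gently until the stop is felt.

Request:
{"api": "apply_moves", "payload": {
  "moves": [
    [[1, 0.007, 0.002, 0, 0], [1, 0.013, 0.004, 0, 0], [1, 0.013, 0.004, 0, 0]]
  ]
}}

```text
t: 20.75
tcp_pos: [0.4333, -0.2859, 0.0846]
orientation: [180.0, -0.0, -162.8]
contact_force: [-0.6, -0.5, -0.2]
grip_width: 0.0003
grip_force: 0.2
```

Request:
{"api": "apply_moves", "payload": {
  "moves": [
    [[1, 0.007, 0.002, 0, 0], [1, 0.013, 0.004, 0, 0], [1, 0.013, 0.004, 0, 0]]
  ]
}}

```text
t: 21.05
tcp_pos: [0.435, -0.2853, 0.0844]
orientation: [179.9, -0.4, -162.7]
contact_force: [-8.5, -3.3, 1.8]
grip_width: 0.0
grip_force: 4.5
```

Stop reached (about 9 N). I'll back off, rise and verify.

Request:
{"api": "apply_moves", "payload": {
  "moves": [
    [[1, -0.02, -0.006, 0, 0], [1, -0.06, -0.018, 0, 0], [1, -0.12, -0.036, 0, 0], [1, -0.16, -0.048, 0, 0], [1, -0.16, -0.048, 0.1, 0], [1, -0.16, -0.048, 0.25, 0], [1, -0.16, -0.048, 0.4, 0], [1, -0.16, -0.048, 0.55, 0], [1, -0.16, -0.048, 0.55, 0], [1, -0.16, -0.048, 0.55, 0]]
  ]
}}

```text
t: 22.05
tcp_pos: [0.3893, -0.2998, 0.2512]
orientation: [-179.8, 0.1, -162.8]
contact_force: [-0.5, 0.3, -0.4]
grip_width: 0.0001
grip_force: 0.0
```

```bash
python3 - <<'E'
from h import *
o=observe();print(o['t'],o['tcp_pos'],o['contact_force'])
for n,a in(("scene",(225,130,275,175)),("side",(320,165,360,200))):
    p,d=cams.read_camera(n);X=pts(n,d);V=p.max(2);B=np.zeros_like(V,bool);B[a[1]:a[3],a[0]:a[2]]=1
    q=X[B&(V<60)&(X[...,2]>.075)&(X[...,2]<.125)&(X[...,1]<-.2)];print(n,len(q),np.median(q,0),q.min(0),q.max(0))
E
```

```text
22.05 [ 0.38927336 -0.29980125  0.25120479] [-0.46942952  0.3314276  -0.35581643]
scene 39 [ 0.46420992 -0.27448515  0.09809251] [ 0.45294897 -0.28519485  0.08304699] [ 0.47128686 -0.26443327  0.10858304]
side 25 [ 0.45835789 -0.27276953  0.09550986] [ 0.44814444 -0.28423874  0.08273307] [ 0.46750772 -0.26470293  0.10598012]
```

```bash
python3 -c "
from h import *
print(ticket.close_job())"
```

```text
the job is handed in; nothing more can be done
None
```

I pressed the roller to a steady 14 N or so (highest force reading about 15 N), held it for over a second and let it rise gently to its stop; the rider read about 25 mm, in the green zone, so I threw the verdict lever fully to green and handed the job in.

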